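# Tidy the worktop: spices, produce and soap to their places

## Task

Sort the five loose things on the worktop into the places where they belong: the spice jar with the yellow cap and the salt shaker upright in the small wooden caddy, one in each compartment; the garlic and the lemon in the open wooden tray, each lying on its floor; the blue-green soap flat in the empty soap dish. Set each thing down rather than dropping it, and leave everything released and at rest.

Things in the scene. Friction and masses are not known exactly. Their poses are not given: they have to be found in the camera images.
- pepper_jar_center (a point): spice jar of round plan with a yellow cap, loose, standing upright, 45 mm diameter, 100 mm high, about 0.11 kg. This point: its centre, half-way up (50 mm above its underside); z is its own axis, up.
- salt_center (a point): salt shaker, clear with a grey domed top, round, loose, standing upright; 44 mm diameter up to 65 mm height, narrowing to 34 mm at the top, 90 mm high, about 0.1 kg. This point: its centre, half-way up (45 mm above its underside); z is its own axis, up.
- garlic_bulb_center (a point): garlic bulb, loose, sitting on its root with the point up, about 50 mm across at its widest (about 20 mm up), 51 mm high, 0.024 kg. This point: its centre, half-way up (25 mm above its underside); z up at the start.
- lemon_fruit_center (a point): lemon, loose, lying on its side, 72 mm long (its own x axis), 55 mm across (its own y axis), 56 mm high, about 0.1 kg; it can roll about its long axis. This point: its centre, 28 mm above its underside.
- soap_cake_center (a point): small cake of dark blue-green soap with rounded edges, loose, lying flat: 36 mm wide (its own x axis), 50 mm long (its own y axis), 22 mm thick, about 0.06 kg. This point: its centre, 11 mm above its underside.
- spice_caddy: small open caddy of light wood with two square compartments side by side, fixed to the worktop: outside 76 mm (x) by 146 mm (y), 36 mm high, walls 6 mm, floor 6 mm thick. Each compartment is 64 by 64 mm, centred 35 mm to either side of the origin along the caddy's y axis. Origin: centre of its underside, on the worktop; z up.
- produce_tray: open tray of light wood, undivided, fixed to the worktop: outside 130 mm (x) by 166 mm (y), inside 118 by 154 mm, 34 mm high, walls 6 mm, floor 6 mm thick. Origin: centre of its underside, on the worktop; y along its long side, z up.
- soap_tray: empty lime-green plastic soap dish near the other loose things (not the one at the back left, which already holds a soap), fixed to the worktop: outside 78 mm (x) by 118 mm (y), inside 68 by 108 mm, 26 mm high, floor 6 mm above the worktop. Origin: centre of its underside, on the worktop; y along its long side, z up.
Mind the look-alikes: they are no part of the job. Of the things that look like the soap_tray, the larger one is meant. What is shaped like the part that bears pepper_jar_center but pink is not meant.

How it is judged:
By the outcome, as a careful person would: the job done as asked, in the order asked, and still so for the second after the job is handed in, with the robot touching nothing.
It also fails if it takes over 136 s, if anything falls off the work surface, if the arm or the gripper's body presses on something with over 40 N, if the wrist force passes 120 N, or if a joint passes its speed limit or range.

## Robot

A 6-joint arm with a two-finger parallel gripper is mounted at the origin on a cart in front of the work surface, level with it; the furniture and walls round the work are solid. World frame = base frame: x ahead of the robot, y to its left, z up, the work surface at z = 0. Lengths are in mm, angles in degrees, forces in N, time in s.
With the tool pointing down it reaches from about 375 to 900 mm from the base axis. Payload 3.1 kg.
Tool frame: the origin (TCP) lies at the very end of the fingers, on their centre line; the grasp point (between the pads) lies 19 mm behind it; z points along the fingers, y is the line along which they close (so a half turn about z gives the same grasp; the last joint's range is limited). The gripper opens to 87 mm and grips with 3 to 60 N. Pads are 19 mm wide; open, the fingers measure 117 mm over their backs; the gripper's body (75 mm by 190 mm) begins 51 mm behind the grasp point.
Start: joints at [57.725, 30.224, 82.088, -0, 67.689, -10.227], TCP at [234.567, 579.288, 222.548] pointing down, gripper open.
Joint ranges: [-176.69, 176.69], [-43.24, 126.21], [12.49, 139.97], [-82, 262], [0, 151.66], [-163.58, 163.58]. Speed limits (degrees/s): [159.86, 159.86, 180, 180, 180, 180].

## Interface

Orientations are given as a 3x3 rotation matrix whose columns are the frame's x, y, z axes.
In Python, from bench import ctrl gives the robot as it stands.
- The arm moves only by the shell command python3 -m creep 'ROWS' [FORCE]. ROWS is JSON, a list of rows, each a list of 3 entries, a list of its own where there are three numbers: the shift along the tool's x, y, z in units of 500 mm (1.0 is 500 mm), then the turn, a rotation vector about the tool's x, y, z in units of pi/2 rad (1.0 is pi/2 rad), then the opening, from -1 (shut) to 1 (fully open). A call has 1 to 20 rows; each row shifts and turns the commanded pose from where the row before left it, along the tool's axes as they then stand; what a row does not reach is not made up. A row lasts 1/8 s, in which the tool goes at most 62.5 mm and 10.7 degrees, less where a joint would pass 70% of its speed; a pose out of reach is approached as far as the arm can. A call with a number of a shift or a turn outside -1 to 1 is refused whole. A call with a gripper value outside its range is refused whole. The fingers move at their own pace and stop on an object; FORCE is the grip in N (left out, the last holds). Time passes only in rows, so rows that do not move let the fingers close. It gives the time, the measured TCP pose, the force, the opening and the grip force at its end, in the units of the state.
- ctrl.get_state(): the state, without advancing time (a new reading comes with each control period).
- ctrl.capture(name): name is "scene" or "top" or "wrist"; returns the picture (420x560x3 uint8, red, green, blue); there is no depth.
- ctrl.camera_model(name): a dict with "fov_y" (degrees; the focal length in pixels is half the picture's height over the tangent of half this angle, whatever the lens; pixels are square), "cx", "cy" (the principal point, pixels), "k1" (the pictures are not rectified: a ray, as slopes to the right and down, at radius r is drawn at 1 + k1 r^2 times it, then the intrinsics apply), "cam_to_world" (4x4, takes a point from camera to world coordinates); the wrist camera has in their place "T_tool_cam" (4x4, takes a point from camera to tool coordinates, whose origin is the TCP and whose axes are the flange's). Camera axes: x right, y down, z forward; pixel columns grow to the right and rows downward; lengths in mm; the calibration is good to about 2 mm. A picture is of the moment at which its call begins: read the wrist's pose just before it. camera_model takes no time and is no camera call.
- ctrl.close_job(): hands the job in; it is judged then, once.
Trained networks look in the newest picture that a camera, given by its name, has taken for a name from the list of things; names that differ only in an ending like _2 or _b are one class to them, and where a whole thing is asked for, a point or a joint stands for the part that bears it (a point fixed in the world has none). Each returns a list of dicts, best first, with "score" (0 to 1); they miss things now and then, are a little off and sometimes report something else, mostly with a low value. They report only what shows in the picture. A call takes as long as a camera call. They do not tell look-alikes from the thing itself.
- ctrl.look_for(camera, thing): "xyz" ([x, y, z] in mm, in world coordinates, good to about 4 mm: the middle of the surface that is visible of it).
The state is a dict: "clock": time; "joint_pos": joint angles; "dq": joint speeds; "tau": joint torques, N m; "position": TCP position; "ee_rot": TCP orientation; "contact_force": force on the tool from outside, world axes, zero at the start; "torque": the same for the moment, N m; "grip_width": finger opening in mm; "grip_force": force on a finger pad.
Only numpy, scipy, OpenCV 4.12 (cv2) and the standard library are available. Lean on these libraries where they do the work, as an engineer would, in place of code of your own. Each camera call takes 0.05 s, during which the arm holds its last target. There are 200 camera calls.

## Working session

There is one attempt and no reset: what is moved stays moved. The work goes in short steps, Python scripts to look and compute and a shell command to move; the robot and the scene stay as the last step left them, time stands still between calls to the robot, and variables do not carry over. Pictures are saved under pics/ and viewed, at most 14 in all, crops included, and the job is handed in when it is done.

```bash
mkdir -p pics; ls
cat > h.py <<'E'
import numpy as np, cv2
from bench import ctrl
def snap(cam,fn,crop=None,scale=1):
    im=ctrl.capture(cam)
    o=im[:,:,::-1]
    if crop: o=o[crop[1]:crop[3],crop[0]:crop[2]]
    if scale!=1:o=cv2.resize(o,None,fx=scale,fy=scale,interpolation=cv2.INTER_CUBIC)
    cv2.imwrite('pics/'+fn,o); return im
def model(cam):
    m=ctrl.camera_model(cam)
    if 'cam_to_world' in m: T=np.array(m['cam_to_world'])
    else:
        s=ctrl.get_state(); W=np.eye(4); W[:3,:3]=s['ee_rot']; W[:3,3]=s['position']; T=W@np.array(m['T_tool_cam'])
    f=210/np.tan(np.radians(m['fov_y'])/2)
    return m,T,f
def proj(cam,P,mt=None):
    m,T,f=mt or model(cam)
    p=np.linalg.inv(T)@np.r_[P,1]; a=p[:2]/p[2]; a=a*(1+m['k1']*(a@a))
    return a*f+[m['cx'],m['cy']]
def ray(cam,uv,z,mt=None):
    m,T,f=mt or model(cam)
    d=(np.array(uv,float)-[m['cx'],m['cy']])/f; a=d.copy()
    for _ in range(30): a=d/(1+m['k1']*(a@a))
    v=T[:3,:3]@np.r_[a,1]; o=T[:3,3]
    return o+v*(z-o[2])/v[2]
E
python3 - <<'E'
from h import *
np.set_printoptions(precision=3,suppress=True)
snap('scene','s0.png');snap('top','t0.png')
for c in ['top','scene']:
  for n in ['pepper_jar_center','salt_center','garlic_bulb_center','lemon_fruit_center','soap_cake_center','spice_caddy','produce_tray','soap_tray']:
    for r in ctrl.look_for(c,n)[:4]: print(c,n,round(r['score'],2),np.round(r['xyz']),proj(c,r['xyz']).round())
print(ctrl.camera_model('top'));s=ctrl.get_state();print(s['ee_rot'],s['clock'])
print(ctrl.camera_model('wrist'))
E
```

```text
pics
top pepper_jar_center 0.72 [372. 351.  84.] [207. 209.]
top garlic_bulb_center 0.68 [ 367. -352.   35.] [374. 242.]
top lemon_fruit_center 0.67 [379. 206.  47.] [243. 216.]
top soap_cake_center 0.42 [ 482. -443.   25.] [397. 221.]
top spice_caddy 0.79 [488.   3.   6.] [294. 204.]
top produce_tray 0.69 [ 510. -276.    8.] [357. 210.]
top soap_tray 0.65 [508. 281.   6.] [233. 190.]
top soap_tray 0.53 [524. 417.   5.] [204. 182.]
scene pepper_jar_center 0.77 [372. 639.  61.] [132. 173.]
scene pepper_jar_center 0.55 [368. 347.  71.] [199. 197.]
scene salt_center 0.49 [ 361. -204.   57.] [352. 258.]
scene garlic_bulb_center 0.57 [ 362. -202.   56.] [351. 258.]
scene garlic_bulb_center 0.45 [ 366. -362.   32.] [401. 280.]
scene lemon_fruit_center 0.53 [366. 198.  46.] [238. 216.]
scene soap_cake_center 0.64 [ 476. -448.   21.] [438. 266.]
scene soap_cake_center 0.64 [ 366. -363.   31.] [401. 281.]
scene spice_caddy 0.64 [494.   1.  18.] [307. 216.]
scene produce_tray 0.81 [ 512. -274.    8.] [386. 241.]
scene soap_tray 0.91 [514. 278.  14.] [239. 188.]
scene soap_tray 0.81 [529. 418.   7.] [209. 176.]
scene soap_tray 0.51 [ 469. -449.   25.] [438. 267.]
{'fov_y': 56.33734142600039, 'cx': 272.0118284322777, 'cy': 207.84235183601407, 'k1': -0.06708976983760939, 'cam_to_world': array([[   0.173,   -0.912,    0.373, -182.774],
       [  -0.985,   -0.161,    0.064,  -16.868],
       [   0.001,   -0.378,   -0.926, 1590.017],
       [   0.   ,    0.   ,    0.   ,    1.   ]])}
[[-0.927  0.375  0.   ]
 [ 0.375  0.927  0.   ]
 [-0.     0.    -1.   ]] 0.9
{'fov_y': 65.45880980474941, 'cx': 283.4598998261892, 'cy': 211.7818422273222, 'k1': -0.06206792906908624, 'T_tool_cam': array([[  -0.   ,   -0.968,   -0.25 ,   68.577],
       [   1.   ,   -0.   ,    0.   ,   -0.332],
       [  -0.   ,   -0.25 ,    0.968, -161.157],
       [   0.   ,    0.   ,    0.   ,    1.   ]])}
```

View pics/t0.png

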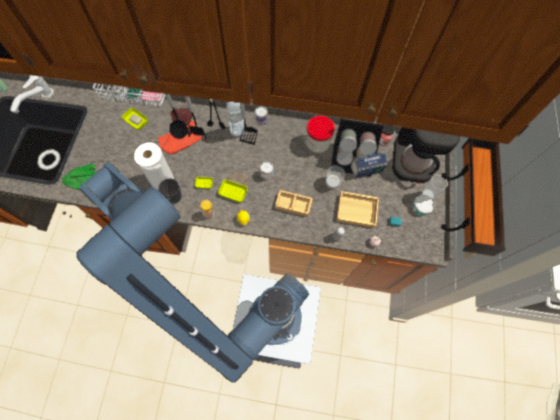

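View pics/s0.png

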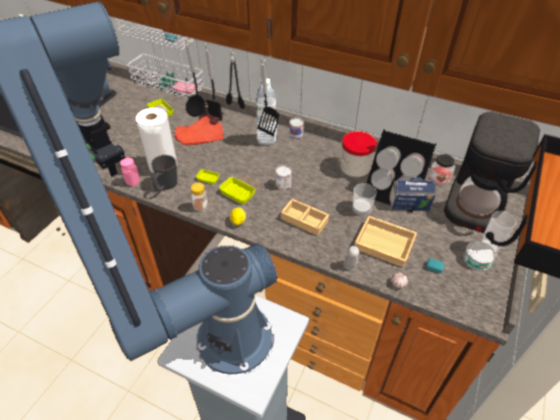

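The top picture has the robot bottom centre, x up and y left.

Candidates, by pixel (T = top picture, S = scene picture):
- **Jar:** yellow cap at T(207,209), taken. The pink one at S(130,172) is rejected.
- **Soap dish:** larger green one at T(233,190), taken. Rejected: the small one at T(204,183) and the one holding a soap at T(134,118).
- **Salt:** T(340,232) / S(352,258), taken. The white jars at S(284,178) and S(297,128) are rejected.
- **Garlic:** T(375,241).
- **Lemon:** T(243,217).
- **Soap:** T(396,221).
- **Caddy:** T(294,204).
- **Tray:** T(357,209).

The wrist camera over the jar will serve as the close crop.

```bash
cat >> h.py <<'E'
def go(x,y,z,yaw=None,start=None,mx=0.1):
    """suggest N identical rows to bring TCP to xyz with tool-y at world angle yaw (tool down); start=(pos,yaw)"""
    s=ctrl.get_state(); p=np.array(s['position']);R=np.array(s['ee_rot']); y0=np.degrees(np.arctan2(R[1,1],R[0,1]))
    if start: p=np.array(start[0],float);y0=start[1]
    if yaw is None: yaw=y0
    d=(y0-yaw+180)%360-180
    D=np.array([x,y,z],float)-p
    N=int(max(1,np.ceil(np.linalg.norm(D)/(500*mx)),np.ceil(abs(d)/9.9)))
    M=np.zeros((3,3))
    for k in range(N):
        a=np.radians(y0-d*k/N); c,sn=np.cos(a),np.sin(a)
        M+=np.array([[-(-sn)*-1*-1,c,0],[-c,sn,0],[0,0,-1]]) if 0 else np.array([[sn,c,0],[-c,sn,0],[0,0,-1]])
    v=np.linalg.solve(M,D)/500
    print(f'{N} x',v.round(4).tolist(),[0,0,round(d/N/90,4)],'from',p.round(1),round(y0,2),'tilt',R[2,2].round(4),'t',s['clock'])
E
python3 - <<'E'
from h import *
go(369,349,220,0)
E
```

```text
7 x [0.0798, -0.012, 0.0007] [0, 0, np.float64(0.1079)] from [234.6 579.3 222.6] 67.95 tilt -1.0 t 0.9
```

```bash
sed -i 's/^        M+=.*/        M+=np.array([[-sn,c,0],[c,sn,0],[0,0,-1]])/' h.py
python3 - <<'E'
from h import *
go(369,349,220,0)
E
```

```text
7 x [-0.0798, -0.012, 0.0007] [0, 0, np.float64(0.1079)] from [234.6 579.3 222.6] 67.95 tilt -1.0 t 0.9
```

```bash
python3 -m creep '[[[-0.0798,-0.012,0.0007],[0,0,0.1079],1],[[-0.0798,-0.012,0.0007],[0,0,0.1079],1],[[-0.0798,-0.012,0.0007],[0,0,0.1079],1],[[-0.0798,-0.012,0.0007],[0,0,0.1079],1],[[-0.0798,-0.012,0.0007],[0,0,0.1079],1],[[-0.0798,-0.012,0.0007],[0,0,0.1079],1],[[-0.0798,-0.012,0.0007],[0,0,0.1079],1],[[0,0,0],[0,0,0],1]]'
python3 - <<'E'
from h import *
snap('wrist','w1.png')
for n in ['pepper_jar_center','lemon_fruit_center','soap_tray']:
    for r in ctrl.look_for('wrist',n): print(n,round(r['score'],2),np.round(r['xyz'],1),proj('wrist',r['xyz']).round())
go(369,349,52,0)
E
```

```text
clock: 1.9
position: [368.6, 346.9, 220.1]
ee_rot: [[0.003, 1.0, -0.001], [1.0, -0.003, -0.001], [-0.001, -0.001, -1.0]]
contact_force: [0.2, 0.2, 0.4]
grip_width: 86.7
grip_force: 0.0
pepper_jar_center 0.87 [384.7 367.7 102.7] [302. 187.]
lemon_fruit_center 0.81 [379.  215.2  51.7] [292. 312.]
soap_tray 0.88 [510.7 298.4   5.9] [400. 230.]
soap_tray 0.64 [5.227e+02 4.193e+02 3.000e-01] [417. 128.]
4 x [-0.0006, -0.0001, 0.0842] [0, 0, np.float64(0.0002)] from [369.3 350.2 220.4] 0.06 tilt -1.0 t 2.1
```

View pics/w1.png

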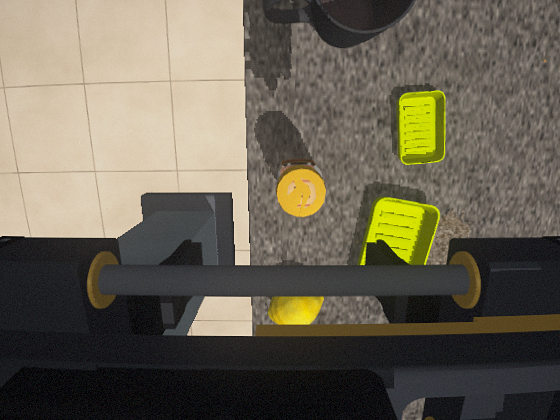

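The yellow-capped jar's cap is centred at (301,191). Below it is the lemon at (296,308). The larger dish at (402,232) and the smaller one at (422,127) are both in view.

Run:
```python
from h import *
print(ray('wrist',(301.5,191.5),100))
p=ray('wrist',(301.5,191.5),100)
go(p[0],p[1],130,0); go(p[0],p[1],53,0,start=([p[0],p[1],130],0))
# small dish corners for yaw sanity; large dish top edges
print([ray('wrist',u,26).round(1) for u in [(382,198),(440,206),(430,260)]])
```

```text
[384.64668307 364.00364857 100.        ]
2 x [0.0138, 0.0154, 0.0904] [0, 0, np.float64(0.0003)] from [369.3 350.2 220.4] 0.06 tilt -1.0 t 2.1
2 x [0.0, 0.0, 0.077] [0, 0, 0.0] from [384.6 364.  130. ] 0 tilt -1.0 t 2.1
[array([479.2, 342.6,  26. ]), array([546.9, 333.5,  26. ]), array([542.9, 267.7,  26. ])]
```

```bash
python3 -m creep '[[[0.0152,0.0154,0.0904],[0,0,0],1],[[0.0152,0.0154,0.0904],[0,0,0],1],[[0,0,0.05],[0,0,0],1],[[0,0,0.05],[0,0,0],1],[[0,0,0.054],[0,0,0],1],[[0,0,0],[0,0,0],1],[[0,0,0],[0,0,0],-1],[[0,0,0],[0,0,0],-1],[[0,0,0],[0,0,0],-1],[[0,0,0],[0,0,0],-1],[[0,0,0],[0,0,0],-1],[[0,0,0],[0,0,0],-1]]' 20
```

```text
clock: 3.6
position: [384.3, 364.3, 52.9]
ee_rot: [[0.001, 1.0, 0.0], [1.0, -0.001, 0.0], [0.0, 0.0, -1.0]]
contact_force: [0.3, 0.2, 2.0]
grip_width: 43.4
grip_force: 20.0
```

Run:
```python
from h import *
go(491,-80,230,0,start=([384.5,364.5,133],0))
```

```text
10 x [-0.0889, 0.0213, -0.0194] [0, 0, 0.0] from [384.5 364.5 133. ] 0 tilt -1.0 t 3.6
```

```bash
python3 -m creep '[[[0,0,-0.08],[0,0,0],-1],[[0,0,-0.08],[0,0,0],-1],[[-0.0889,0.0213,-0.0194],[0,0,0],-1],[[-0.0889,0.0213,-0.0194],[0,0,0],-1],[[-0.0889,0.0213,-0.0194],[0,0,0],-1],[[-0.0889,0.0213,-0.0194],[0,0,0],-1],[[-0.0889,0.0213,-0.0194],[0,0,0],-1],[[-0.0889,0.0213,-0.0194],[0,0,0],-1],[[-0.0889,0.0213,-0.0194],[0,0,0],-1],[[-0.0889,0.0213,-0.0194],[0,0,0],-1],[[-0.0889,0.0213,-0.0194],[0,0,0],-1],[[-0.0889,0.0213,-0.0194],[0,0,0],-1],[[0,0,0],[0,0,0],-1],[[0,0,0],[0,0,0],-1]]'
python3 - <<'E'
from h import *
s=ctrl.get_state();print(s['position'],s['grip_width'])
snap('wrist','w2.png')
for n in ['spice_caddy']:
    for r in ctrl.look_for('wrist',n): print(n,round(r['score'],2),np.round(r['xyz'],1),proj('wrist',r['xyz']).round())
E
```

```text
clock: 5.35
position: [489.6, -79.8, 229.1]
ee_rot: [[0.001, 1.0, -0.002], [1.0, -0.001, 0.001], [0.001, -0.002, -1.0]]
contact_force: [-0.5, 0.8, -0.1]
grip_width: 43.7
grip_force: 20.0
[489.6025799  -79.7546262  229.12713905] 43.74412920664995
```

View pics/w2.png

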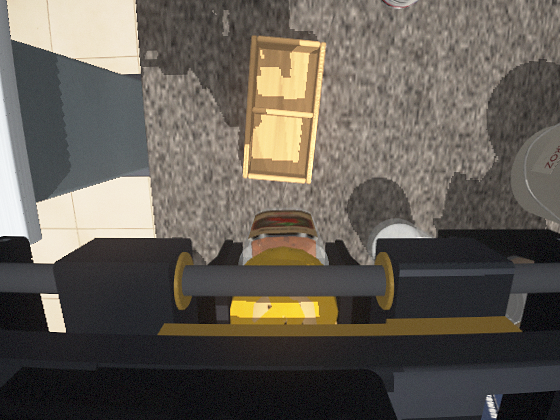

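The caddy's rim corners are at (251,36), (326,42), (313,182) and (244,178). The jar is held upright.

Run:
```python
from h import *
c=np.array([ray('wrist',u,36) for u in [(251,36),(326,42),(313,182),(244,178)]])[:,:2]
print(c.round(1)); o=c.mean(0); e=c[0]+c[1]-c[2]-c[3]; e/=np.linalg.norm(e)
print(o,e,np.degrees(np.arctan2(-e[0],e[1])),[np.linalg.norm(c[i]-c[i-1]).round(1) for i in range(4)])
yaw=np.degrees(np.arctan2(-e[0],e[1]))
for s in (1,-1):
    t=o+35*s*e; print(t, proj('wrist',[*t,6])); go(*t,140,yaw)
```

```text
[[456.1  79.5]
 [531.4  73.9]
 [521.  -68.4]
 [445.6 -64. ]]
[488.52639223   5.24953631] [0.07278473 0.99734767] -4.173948751428186 [np.float64(143.9), np.float64(75.4), np.float64(142.7), np.float64(75.6)]
[491.0738578  40.1567049] [285.67246336  81.11989824]
3 x [0.0794, -0.0009, 0.0594] [0, 0, np.float64(0.0156)] from [489.5 -78.9 229.1] 0.04 tilt -1.0 t 5.45
[485.97892666 -29.65763228] [281.15472427 144.65727363]
3 x [0.0328, -0.0032, 0.0594] [0, 0, np.float64(0.0156)] from [489.5 -78.9 229.1] 0.04 tilt -1.0 t 5.45
```

```bash
python3 -m creep '[[[0.0794,-0.0009,0.0594],[0,0,0.0156],-1],[[0.0794,-0.0009,0.0594],[0,0,0.0156],-1],[[0.0794,-0.0009,0.0594],[0,0,0.0156],-1],[[0,0,0],[0,0,0],-1],[[0,0,0],[0,0,0],-1]]'
python3 - <<'E'
from h import *
go(491.1,40.2,62,-4.2)
E
```

```text
clock: 6.08
position: [492.3, 39.4, 140.8]
ee_rot: [[0.072, 0.997, 0.0], [0.997, -0.072, -0.0], [-0.0, 0.0, -1.0]]
contact_force: [1.1, 0.1, -1.4]
grip_width: 43.4
grip_force: 20.0
2 x [0.0007, -0.0012, 0.0788] [0, 0, np.float64(0.0005)] from [492.3  39.4 140.8] -4.11 tilt -1.0 t 6.075
```

```bash
python3 -m creep '[[[0.0005,-0.0008,0.05],[0,0,0],-1],[[0.0005,-0.0008,0.05],[0,0,0],-1],[[0,0,0.04],[0,0,0],-1],[[0,0,0.018],[0,0,0],-1],[[0,0,0.002],[0,0,0],-1],[[0,0,0.002],[0,0,0],-1],[[0,0,0],[0,0,0],-1]]'
```

```text
clock: 6.95
position: [492.0, 39.3, 60.3]
ee_rot: [[0.074, 0.997, 0.002], [0.997, -0.074, -0.0], [-0.0, 0.002, -1.0]]
contact_force: [1.0, -0.9, -1.2]
grip_width: 43.4
grip_force: 20.0
```

```bash
python3 -m creep '[[[0,0,0.002],[0,0,0],-1],[[0,0,0],[0,0,0],-1]]'; python3 -m creep '[[[0,0,0.001],[0,0,0],-1],[[0,0,0],[0,0,0],-1]]'
```

```text
clock: 7.2
position: [491.6, 39.4, 58.8]
ee_rot: [[0.074, 0.997, 0.001], [0.997, -0.074, -0.0], [-0.0, 0.001, -1.0]]
contact_force: [-0.1, 0.4, 0.2]
grip_width: 43.5
grip_force: 20.0
clock: 7.45
position: [491.6, 39.5, 58.8]
ee_rot: [[0.074, 0.997, 0.001], [0.997, -0.074, -0.0], [-0.0, 0.001, -1.0]]
contact_force: [-0.7, 0.1, 5.3]
grip_width: 43.2
grip_force: 20.0
```

```bash
python3 -m creep '[[[0,0,0],[0,0,0],1],[[0,0,0],[0,0,0],1],[[0,0,0],[0,0,0],1],[[0,0,0],[0,0,0],1],[[0,0,-0.06],[0,0,0],1],[[0,0,-0.1],[0,0,0],1],[[0,0,-0.1],[0,0,0],1],[[0,0,-0.07],[0,0,0],1]]'
python3 - <<'E'
from h import *
go(372,-235,220,0,start=([491.6,39.5,223.8],-4.24))
E
```

```text
clock: 8.45
position: [491.9, 39.4, 225.3]
ee_rot: [[0.074, 0.997, 0.002], [0.997, -0.074, -0.0], [-0.0, 0.002, -1.0]]
contact_force: [0.5, -0.3, -0.0]
grip_width: 86.7
grip_force: 0.0
6 x [-0.0932, -0.0359, 0.0013] [0, 0, -0.0079] from [491.6  39.5 223.8] -4.24 tilt -1.0 t 8.45
```

```bash
python3 -m creep '[[[-0.0932,-0.0359,0],[0,0,-0.0079],1],[[-0.0932,-0.0359,0],[0,0,-0.0079],1],[[-0.0932,-0.0359,0],[0,0,-0.0079],1],[[-0.0932,-0.0359,0],[0,0,-0.0079],1],[[-0.0932,-0.0359,0],[0,0,-0.0079],1],[[-0.0932,-0.0359,0],[0,0,-0.0079],1],[[0,0,0],[0,0,0],1],[[0,0,0],[0,0,0],1]]'
python3 - <<'E'
from h import *
s=ctrl.get_state();print(s['position'],s['joint_pos'])
snap('wrist','w3.png')
for n in ['salt_center','garlic_bulb_center','spice_caddy','pepper_jar_center']:
    for r in ctrl.look_for('wrist',n): print(n,round(r['score'],2),np.round(r['xyz'],1),proj('wrist',r['xyz']).round())
E
```

```text
clock: 9.45
position: [371.5, -234.6, 222.9]
ee_rot: [[0.0, 1.0, -0.001], [1.0, -0.0, 0.001], [0.001, -0.001, -1.0]]
contact_force: [-0.5, 0.5, 0.4]
grip_width: 86.8
grip_force: 0.0
[ 371.51014129 -234.57317991  222.85485011] [-4.69217346e+01  1.59626168e+01  1.07509339e+02  3.28542400e-02
  5.66101813e+01 -4.69155700e+01]
salt_center 0.88 [ 373.7 -196.4   85.3] [286. 162.]
salt_center 0.26 [490.  -54.5  10.2] [396.  22.]
garlic_bulb_center 0.67 [ 376.2 -364.5   33.3] [287. 300.]
spice_caddy 0.58 [492.6 -51.6  12.7] [399.  18.]
```

View pics/w3.png

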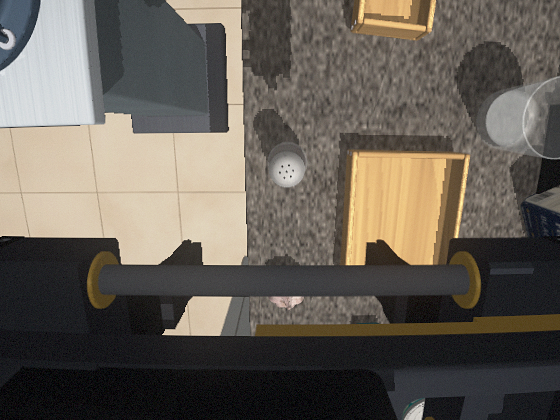

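The salt shaker's perforated top is at about (286,171). The produce tray's back corners are at (348,152) and (469,153), and garlic is just visible at (287,298).

Run:
```python
from h import *
p=ray('wrist',(286,171),90);print(p)
go(p[0],p[1],130,0)
print([ray('wrist',u,34).round(1) for u in [(348,152),(469,153)]])
```

```text
[ 373.8908299  -203.94864423   90.        ]
2 x [0.0301, 0.0017, 0.0931] [0, 0, np.float64(0.0008)] from [ 372.2 -234.   223.1] 0.15 tilt -1.0 t 9.7
[array([ 440.1, -190.6,   34. ]), array([ 572.4, -190.2,   34. ])]
```

```bash
python3 -m creep '[[[0.0306,0.0017,0.0931],[0,0,0],1],[[0.0306,0.0017,0.0931],[0,0,0],1],[[0,0,0.06],[0,0,0],1],[[0,0,0.06],[0,0,0],1],[[0,0,0.06],[0,0,0],1],[[0,0,0],[0,0,0],1],[[0,0,0],[0,0,0],-1],[[0,0,0],[0,0,0],-1],[[0,0,0],[0,0,0],-1],[[0,0,0],[0,0,0],-1],[[0,0,0],[0,0,0],-1],[[0,0,0],[0,0,0],-1]]' 20
python3 - <<'E'
from h import *
go(486,-29.7,150,-4.2,start=([374,-203.5,160],0))
E
```

```text
clock: 11.2
position: [373.9, -204.9, 40.1]
ee_rot: [[-0.0, 1.0, 0.001], [1.0, 0.0, -0.001], [-0.001, 0.001, -1.0]]
contact_force: [0.3, 0.3, 2.0]
grip_width: 37.8
grip_force: 19.8
5 x [0.0708, 0.0428, 0.004] [0, 0, 0.0093] from [ 374.  -203.5  160. ] 0 tilt -1.0 t 11.2
```

```bash
python3 -m creep '[[[0,0,-0.03],[0,0,0],-1],[[0,0,-0.04],[0,0,0],-1],[[0,0,0],[0,0,0],-1]]'
python3 - <<'E'
from h import *
snap('scene','s1.png',(280,170,430,310),4)
E
```

```text
clock: 11.58
position: [374.0, -205.1, 75.7]
ee_rot: [[-0.001, 1.0, 0.002], [1.0, 0.001, -0.002], [-0.002, 0.002, -1.0]]
contact_force: [-0.6, -0.6, -0.4]
grip_width: 37.9
grip_force: 19.6
```

View pics/s1.png

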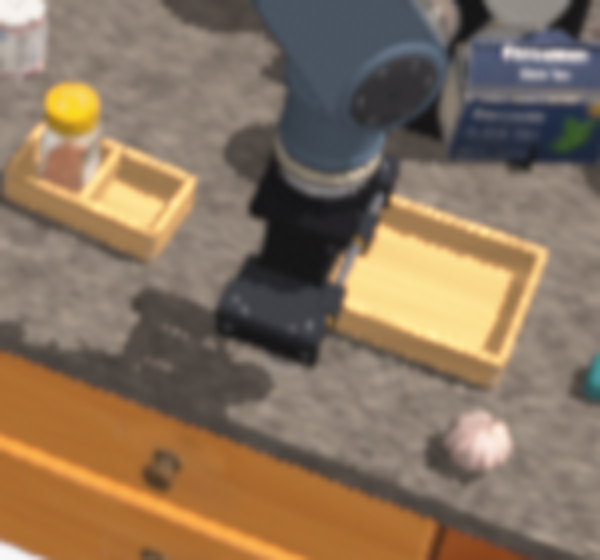

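The jar stands upright in the caddy's far compartment at crop (70,140). The held salt is hidden by the gripper, so I'll check it with the wrist camera near the caddy.

```bash
python3 -m creep '[[[0,0,-0.1],[0,0,0],-1],[[0,0,-0.1],[0,0,0],-1],[[0.052,0.0575,0],[0,0,0.0117],-1],[[0.052,0.0575,0],[0,0,0.0117],-1],[[0.052,0.0575,0],[0,0,0.0117],-1],[[0.052,0.0575,0],[0,0,0.0117],-1],[[0,0,0],[0,0,0],-1],[[0,0,0],[0,0,0],-1]]'
python3 - <<'E'
from h import *
s=ctrl.get_state();print(s['position'],s['grip_width'])
snap('wrist','w4.png')
print([proj('wrist',s['position']+np.array([0,dy,dz])).round() for dy in(0,15) for dz in (50,25,-40)])
E
```

```text
clock: 12.62
position: [490.1, -103.5, 173.9]
ee_rot: [[0.072, 0.997, -0.003], [0.997, -0.072, 0.001], [0.001, -0.003, -1.0]]
contact_force: [0.5, 0.7, -0.8]
grip_width: 37.9
grip_force: 19.6
[ 490.08297971 -103.54561291  173.85523011] 37.88438265969008
[array([285., 310.]), array([285., 280.]), array([285., 235.]), array([282., 274.]), array([283., 250.]), array([283., 213.])]
```

View pics/w4.png

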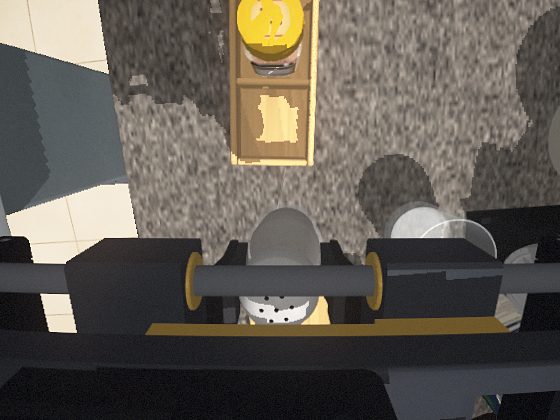

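The salt hangs upright and centred, with its base edge at row 207 as predicted. The empty compartment is at (277,122).

Run:
```python
from h import *
go(486,-30.5,130,-4.2); go(486,-30.5,48,-4.2,start=([486,-30.5,130],-4.2))
```

```text
2 x [0.0729, -0.0093, 0.0441] [0, 0, np.float64(0.0)] from [ 489.9 -103.9  174.1] -4.2 tilt -1.0 t 12.675
2 x [0.0, 0.0, 0.082] [0, 0, 0.0] from [486.  -30.5 130. ] -4.2 tilt -1.0 t 12.675
```

```bash
python3 -m creep '[[[0.0729,-0.0093,0.0441],[0,0,0],-1],[[0.0729,-0.0093,0.0441],[0,0,0],-1],[[0,0,0],[0,0,0],-1],[[0,0,0.05],[0,0,0],-1],[[0,0,0.05],[0,0,0],-1],[[0,0,0.05],[0,0,0],-1],[[0,0,0.014],[0,0,0],-1],[[0,0,0.002],[0,0,0],-1],[[0,0,0],[0,0,0],-1]]'; python3 -m creep '[[[0,0,0.002],[0,0,0],-1],[[0,0,0],[0,0,0],-1]]'
```

```text
clock: 13.8
position: [488.0, -31.0, 48.7]
ee_rot: [[0.073, 0.997, 0.002], [0.997, -0.073, -0.001], [-0.0, 0.002, -1.0]]
contact_force: [0.1, 0.2, -1.5]
grip_width: 37.7
grip_force: 19.6
clock: 14.05
position: [487.7, -30.5, 47.4]
ee_rot: [[0.073, 0.997, 0.001], [0.997, -0.073, -0.0], [-0.0, 0.001, -1.0]]
contact_force: [0.2, -0.8, -1.6]
grip_width: 37.8
grip_force: 19.6
```

```bash
python3 -m creep '[[[0,0,0.002],[0,0,0],-1],[[0,0,0],[0,0,0],-1]]'; python3 -m creep '[[[0,0,0.001],[0,0,0],-1],[[0,0,0],[0,0,0],-1]]'
```

```text
clock: 14.3
position: [487.6, -30.4, 46.1]
ee_rot: [[0.073, 0.997, 0.0], [0.997, -0.073, -0.0], [-0.0, 0.0, -1.0]]
contact_force: [-0.3, -0.7, 0.8]
grip_width: 37.9
grip_force: 19.8
clock: 14.55
position: [487.7, -30.4, 46.0]
ee_rot: [[0.073, 0.997, 0.001], [0.997, -0.073, -0.0], [-0.0, 0.001, -1.0]]
contact_force: [-0.5, -0.1, 5.4]
grip_width: 37.8
grip_force: 20.0
```

```bash
python3 -m creep '[[[0,0,0],[0,0,0],1],[[0,0,0],[0,0,0],1],[[0,0,0],[0,0,0],1],[[0,0,0],[0,0,0],1],[[0,0,-0.06],[0,0,0],1],[[0,0,-0.1],[0,0,0],1],[[0,0,-0.1],[0,0,0],1],[[0,0,-0.07],[0,0,0],1]]'
python3 - <<'E'
from h import *
go(376,-395,190,0,start=([487.7,-30.4,211],-4.2))
E
```

```text
clock: 15.55
position: [487.7, -30.5, 212.5]
ee_rot: [[0.073, 0.997, 0.002], [0.997, -0.073, -0.001], [-0.0, 0.002, -1.0]]
contact_force: [0.7, 0.1, -0.1]
grip_width: 86.8
grip_force: 0.0
8 x [-0.0922, -0.0241, 0.0052] [0, 0, -0.0058] from [487.7 -30.4 211. ] -4.2 tilt -1.0 t 15.55
```

```bash
python3 -m creep '[[[-0.0922,-0.0241,0.0052],[0,0,-0.0058],1],[[-0.0922,-0.0241,0.0052],[0,0,-0.0058],1],[[-0.0922,-0.0241,0.0052],[0,0,-0.0058],1],[[-0.0922,-0.0241,0.0052],[0,0,-0.0058],1],[[-0.0922,-0.0241,0.0052],[0,0,-0.0058],1],[[-0.0922,-0.0241,0.0052],[0,0,-0.0058],1],[[-0.0922,-0.0241,0.0052],[0,0,-0.0058],1],[[-0.0922,-0.0241,0.0052],[0,0,-0.0058],1],[[0,0,0],[0,0,0],1],[[0,0,0],[0,0,0],1]]'
python3 - <<'E'
from h import *
s=ctrl.get_state();print(s['position'])
snap('wrist','w5.png')
for n in ['garlic_bulb_center','produce_tray','soap_cake_center']:
    for r in ctrl.look_for('wrist',n): print(n,round(r['score'],2),np.round(r['xyz'],1),proj('wrist',r['xyz']).round())
E
```

```text
clock: 16.8
position: [375.4, -394.0, 189.1]
ee_rot: [[0.001, 1.0, -0.001], [1.0, -0.001, 0.002], [0.002, -0.001, -1.0]]
contact_force: [0.3, -0.9, 0.9]
grip_width: 87.1
grip_force: 0.0
[ 375.42083001 -393.99163442  189.11114787]
garlic_bulb_center 0.56 [ 379.9 -360.8   34.5] [288. 166.]
produce_tray 0.96 [ 511.9 -279.7    4.8] [418.  83.]
soap_cake_center 0.87 [ 486.6 -429.6   24.7] [389. 230.]
```

View pics/w5.png

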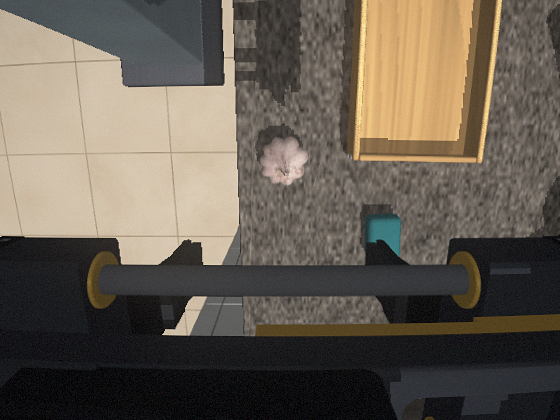

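Garlic is centred at about (284,162). The tray's near corners are at (355,160) and (481,162). The soap is at (383,230), partly covered by a finger.

Run:
```python
from h import *
p=ray('wrist',(284,162),22);print(p, ray('wrist',(286,170),50))
go(p[0],p[1],70,0)
c=[ray('wrist',u,34).round(1) for u in [(355,160),(481,162),(500,0),(364,0)]];print(c)
```

```text
[ 376.16479344 -358.75662848   22.        ] [ 377.95133395 -363.29002463   50.        ]
3 x [0.0232, -0.0, 0.0798] [0, 0, np.float64(0.0003)] from [ 376.2 -393.5  189.7] 0.08 tilt -1.0 t 17.0
[array([ 444.8, -355.4,   34. ]), array([ 570.8, -356.2,   34. ]), array([ 571.5, -208.9,   34. ]), array([ 446.5, -214.1,   34. ])]
```

```bash
python3 -m creep '[[[0.022,0.001,0.08],[0,0,0],1],[[0.022,0.001,0.08],[0,0,0],1],[[0.022,0,0.08],[0,0,0],1],[[0,0,0.05],[0,0,0],1],[[0,0,0.05],[0,0,0],1],[[0,0,0.029],[0,0,0],1],[[0,0,0],[0,0,0],1],[[0,0,0],[0,0,0],-1],[[0,0,0],[0,0,0],-1],[[0,0,0],[0,0,0],-1],[[0,0,0],[0,0,0],-1],[[0,0,0],[0,0,0],-1],[[0,0,0],[0,0,0],-1]]' 8
python3 - <<'E'
from h import *
go(508,-313,100,0,start=([377,-360.5,86],0))
E
```

```text
clock: 18.62
position: [376.9, -362.0, 5.3]
ee_rot: [[0.0, 1.0, 0.0], [1.0, -0.0, -0.0], [-0.0, 0.0, -1.0]]
contact_force: [-0.6, 1.3, 3.0]
grip_width: 47.2
grip_force: 8.0
3 x [0.0317, 0.0873, -0.0093] [0, 0, 0.0] from [ 377.  -360.5   86. ] 0 tilt -1.0 t 18.625
```

```bash
python3 -m creep '[[[0,0,-0.08],[0,0,0],-1],[[0,0,-0.08],[0,0,0],-1],[[0,0,-0.01],[0,0,0],-1],[[0.0317,0.0873,-0.0093],[0,0,0],-1],[[0.0317,0.0873,-0.0093],[0,0,0],-1],[[0.0317,0.0873,-0.0093],[0,0,0],-1],[[0,0,0],[0,0,0],-1],[[0,0,0.06],[0,0,0],-1],[[0,0,0.06],[0,0,0],-1],[[0,0,0.05],[0,0,0],-1],[[0,0,0],[0,0,0],-1]]'
```

```text
clock: 20.0
position: [504.9, -312.9, 16.2]
ee_rot: [[0.001, 1.0, -0.006], [1.0, -0.001, 0.005], [0.005, -0.006, -1.0]]
contact_force: [-0.6, 0.2, -1.2]
grip_width: 47.4
grip_force: 8.0
```

```bash
python3 -m creep '[[[0,0.005,0.005],[0,0,0],-1],[[0,0,0.003],[0,0,0],-1],[[0,0,0],[0,0,0],-1]]';  python3 -m creep '[[[0,0,0.0015],[0,0,0],-1],[[0,0,0],[0,0,0],-1]]'
```

```text
clock: 20.38
position: [510.7, -314.7, 15.8]
ee_rot: [[-0.0, 1.0, 0.001], [1.0, 0.0, -0.001], [-0.001, 0.001, -1.0]]
contact_force: [-0.0, -0.2, 0.4]
grip_width: 47.3
grip_force: 8.0
clock: 20.62
position: [510.5, -314.3, 14.6]
ee_rot: [[-0.0, 1.0, 0.0], [1.0, 0.0, -0.0], [-0.0, 0.0, -1.0]]
contact_force: [0.1, -0.3, -1.1]
grip_width: 47.6
grip_force: 8.0
```

```bash
python3 -m creep '[[[0,0,0.004],[0,0,0],-1],[[0,0,0],[0,0,0],-1]]';  python3 -m creep '[[[0,0,0.002],[0,0,0],-1],[[0,0,0],[0,0,0],-1]]'
```

```text
clock: 20.88
position: [510.2, -314.2, 12.1]
ee_rot: [[0.0, 1.0, -0.0], [1.0, -0.0, 0.0], [0.0, -0.0, -1.0]]
contact_force: [0.1, 1.3, -0.1]
grip_width: 47.5
grip_force: 8.0
clock: 21.12
position: [510.4, -314.3, 11.3]
ee_rot: [[0.0, 1.0, 0.0], [1.0, -0.0, 0.0], [0.0, 0.0, -1.0]]
contact_force: [-0.2, 0.8, -0.6]
grip_width: 47.7
grip_force: 8.0
```

```bash
python3 -m creep '[[[0,0,0.001],[0,0,0],-1],[[0,0,0],[0,0,0],0.45],[[0,0,0],[0,0,0],0.45],[[0,0,0],[0,0,0],0.45],[[0,0,-0.03],[0,0,0],0.45],[[0,0,-0.08],[0,0,0],1],[[0,0,-0.1],[0,0,0],1],[[0,0,-0.1],[0,0,0],1],[[0,0,-0.07],[0,0,0],1]]'
python3 - <<'E'
from h import *
for r in ctrl.look_for('top','garlic_bulb_center'): print(round(r['score'],2),np.round(r['xyz'],1))
go(385,165,190,0,start=([510.4,-314.3,200],0))
E
```

```text
clock: 22.25
position: [510.9, -314.8, 204.6]
ee_rot: [[0.0, 1.0, 0.003], [1.0, -0.0, -0.003], [-0.003, 0.003, -1.0]]
contact_force: [1.1, -0.2, -0.0]
grip_width: 86.6
grip_force: 0.0
0.68 [ 366.8 -351.8   35.3]
10 x [0.0959, -0.0251, 0.002] [0, 0, 0.0] from [ 510.4 -314.3  200. ] 0 tilt -0.9999 t 22.3
```

```bash
python3 -m creep '[[[0.0959,-0.0251,0.002],[0,0,0],1],[[0.0959,-0.0251,0.002],[0,0,0],1],[[0.0959,-0.0251,0.002],[0,0,0],1],[[0.0959,-0.0251,0.002],[0,0,0],1],[[0.0959,-0.0251,0.002],[0,0,0],1],[[0.0959,-0.0251,0.002],[0,0,0],1],[[0.0959,-0.0251,0.002],[0,0,0],1],[[0.0959,-0.0251,0.002],[0,0,0],1],[[0.0959,-0.0251,0.002],[0,0,0],1],[[0.0959,-0.0251,0.002],[0,0,0],1],[[0,0,0],[0,0,0],1],[[0,0,0],[0,0,0],1]]'
python3 - <<'E'
from h import *
s=ctrl.get_state();print(s['position'])
snap('wrist','w6.png')
for n in ['lemon_fruit_center','soap_tray']:
    for r in ctrl.look_for('wrist',n): print(n,round(r['score'],2),np.round(r['xyz'],1),proj('wrist',r['xyz']).round())
E
```

```text
clock: 23.8
position: [385.2, 165.1, 191.3]
ee_rot: [[-0.001, 1.0, 0.001], [1.0, 0.001, -0.0], [-0.0, 0.001, -1.0]]
contact_force: [0.6, 0.6, 0.4]
grip_width: 87.1
grip_force: 0.0
[385.18069128 165.05804818 191.26972073]
lemon_fruit_center 0.77 [383.1 206.8  50.5] [281. 156.]
soap_tray 0.63 [504.6 281.1   6.2] [402.  79.]
```

View pics/w6.png

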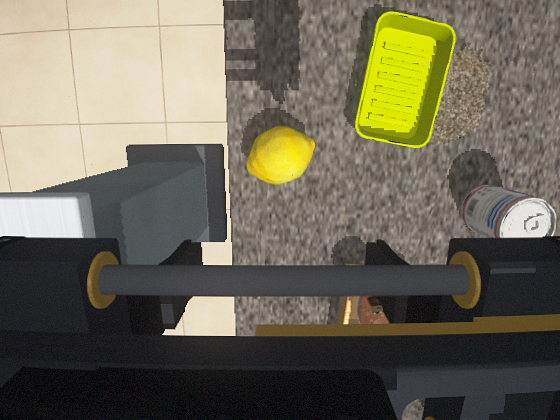

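The lemon is at about (281,155), with its long axis running slightly up to the right. The larger dish is at (405,80), with rim corners at about (382,12), (456,22), (429,148) and (356,130).

Run:
```python
from h import *
im=cv2.imread('pics/w6.png'); hsv=cv2.cvtColor(im,cv2.COLOR_BGR2HSV)
m=cv2.inRange(hsv,(20,120,80),(29,255,255)); m[:110]=0;m[195:]=0;m[:,:235]=0;m[:,330:]=0
n,l,st,ce=cv2.connectedComponentsWithStats(m);i=1+st[1:,4].argmax();print(st[i],ce[i])
ys,xs=np.where(l==i)
P=np.array([ray('wrist',(u,v),30)[:2] for u,v in zip(xs[::5],ys[::5])]);c=P.mean(0);w,V=np.linalg.eigh(np.cov((P-c).T))
ang=np.degrees(np.arctan2(V[1,1],V[0,1]));q=(P-c)@V;print(c,ang,np.ptp(q,axis=0))
m2=cv2.inRange(hsv,(29,150,60),(45,255,255));m2[:,:330]=0;m2[180:]=0
n,l,st,ce=cv2.connectedComponentsWithStats(m2);i=1+st[1:,4].argmax();ys,xs=np.where(l==i)
P2=np.array([ray('wrist',(u,v),26)[:2] for u,v in zip(xs[::7],ys[::7])],np.float32);print('dish',cv2.minAreaRect(P2))
go(c[0],c[1],90,ang-90)
go(c[0],c[1],90,ang+90)
```

```text
[ 246  126   69   58 2969] [279.70158302 154.8504547 ]
[381.47837714 206.32235362] -156.78240995154712 [53.23003964 69.12243168]Traceback (most recent call last):
  File "<stdin>", line 10, in <module>
  File "h.py", line 21, in ray
    m,T,f=mt or model(cam)
                ~~~~~^^^^^
  File "h.py", line 13, in model
    s=ctrl.get_state(); W=np.eye(4); W[:3,:3]=s['ee_rot']; W[:3,3]=s['position']; T=W@np.array(m['T_tool_cam'])
ValueError: time passes only in moves, steps and waits
```

Run:
```python
from h import *
go(381.8,206.5,85,-66.8)
mt=model('wrist')
im=cv2.imread('pics/w6.png'); hsv=cv2.cvtColor(im,cv2.COLOR_BGR2HSV)
m2=cv2.inRange(hsv,(29,150,60),(45,255,255));m2[:,:330]=0;m2[180:]=0
n,l,st,ce=cv2.connectedComponentsWithStats(m2);i=1+st[1:,4].argmax();ys,xs=np.where(l==i)
P2=np.array([ray('wrist',(u,v),26,mt)[:2] for u,v in zip(xs[::3],ys[::3])],np.float32);print('dish',cv2.minAreaRect(P2))
print([ray('wrist',u,26,mt).round(1) for u in [(382,12),(456,22),(429,148),(356,130)]])
go(507,-240,160,0,start=([381.8,206.5,130],-66.8))
```

```text
7 x [0.0107, -0.0071, 0.0303] [0, 0, np.float64(0.1058)] from [385.5 164.1 191. ] -0.12 tilt -1.0 t 23.95
dish ((500.0367431640625, 275.7764892578125), (117.1198959350586, 78.5147933959961), 79.5802001953125)
[array([475.7, 336.5,  26. ]), array([546.2, 330. ,  26. ]), array([530.3, 213.2,  26. ]), array([456. , 230.1,  26. ])]
10 x [-0.0599, 0.0778, -0.006] [0, 0, -0.0742] from [381.8 206.5 130. ] -66.8 tilt -1.0 t 23.95
```

```bash
python3 -m creep '[[[0.0107,-0.0071,0.0303],[0,0,0.1058],1],[[0.0107,-0.0071,0.0303],[0,0,0.1058],1],[[0.0107,-0.0071,0.0303],[0,0,0.1058],1],[[0.0107,-0.0071,0.0303],[0,0,0.1058],1],[[0.0107,-0.0071,0.0303],[0,0,0.1058],1],[[0.0107,-0.0071,0.0303],[0,0,0.1058],1],[[0.0107,-0.0071,0.0303],[0,0,0.1058],1],[[0,0,0],[0,0,0],1],[[0,0,0],[0,0,0],1]]'
python3 - <<'E'
from h import *
go(381.8,206.5,8,-66.8)
E
```

```text
clock: 25.08
position: [381.6, 206.8, 85.0]
ee_rot: [[0.918, 0.397, 0.0], [0.397, -0.918, -0.0], [0.0, 0.0, -1.0]]
contact_force: [0.1, 0.3, 0.4]
grip_width: 87.1
grip_force: 0.0
2 x [0.0, 0.0004, 0.077] [0, 0, np.float64(0.0011)] from [381.6 206.8  85. ] -66.6 tilt -1.0 t 25.075
```

```bash
python3 -m creep '[[[0,0,0.06],[0,0,0],1],[[0,0,0.06],[0,0,0],1],[[0,0,0.034],[0,0,0],1],[[0,0,0],[0,0,0],1],[[0,0,0],[0,0,0],-1],[[0,0,0],[0,0,0],-1],[[0,0,0],[0,0,0],-1],[[0,0,0],[0,0,0],-1],[[0,0,0],[0,0,0],-1],[[0,0,0],[0,0,0],-1],[[0,0,-0.06],[0,0,0],-1],[[0,0,-0.06],[0,0,0],-1],[[0,0,-0.08],[0,0,0],-1],[[0,0,0],[0,0,0],-1]]' 15
python3 - <<'E'
from h import *
go(507,-240,160,0,start=([381.8,206.5,108],-66.7),mx=.09)
E
```

```text
clock: 26.82
position: [382.7, 208.1, 109.7]
ee_rot: [[0.918, 0.396, 0.005], [0.396, -0.918, 0.001], [0.005, 0.001, -1.0]]
contact_force: [-1.0, 0.4, -0.8]
grip_width: 52.9
grip_force: 15.0
11 x [-0.0549, 0.0704, -0.0095] [0, 0, -0.0674] from [381.8 206.5 108. ] -66.7 tilt -1.0 t 26.825
```

```bash
python3 - <<'E'
from h import *
go(507,-240,190,-66.7,start=([381.8,206.5,188],-66.7),mx=.095)
E
python3 -m creep '[[[0,0,-0.08],[0,0,0],-1],[[0,0,-0.08],[0,0,0],-1]]'
```

```text
10 x [-0.0123, 0.0919, -0.0004] [0, 0, 0.0] from [381.8 206.5 188. ] -66.7 tilt -1.0 t 26.825
clock: 27.08
position: [379.9, 207.2, 187.0]
ee_rot: [[0.918, 0.396, -0.004], [0.396, -0.918, -0.001], [-0.004, -0.001, -1.0]]
contact_force: [0.5, -0.2, -0.5]
grip_width: 52.8
grip_force: 15.0
```

```bash
python3 -m creep '[[[-0.0123,0.0919,0],[0,0,0],-1],[[-0.0123,0.0919,0],[0,0,0],-1],[[-0.0123,0.0919,0],[0,0,0],-1],[[-0.0123,0.0919,0],[0,0,0],-1],[[-0.0123,0.0919,0],[0,0,0],-1],[[-0.0123,0.0919,0],[0,0,0],-1],[[-0.0123,0.0919,0],[0,0,0],-1],[[-0.0123,0.0919,0],[0,0,0],-1],[[-0.0123,0.0919,0],[0,0,0],-1],[[-0.0123,0.0919,0],[0,0,0],-1],[[0,0,0],[0,0,-0.106],-1],[[0,0,0],[0,0,-0.106],-1],[[0,0,0],[0,0,-0.106],-1],[[0,0,0],[0,0,-0.106],-1],[[0,0,0],[0,0,-0.106],-1],[[0,0,0],[0,0,-0.106],-1],[[0,0,0],[0,0,-0.106],-1],[[0,0,0],[0,0,0],-1],[[0,0,0],[0,0,0],-1]]'
python3 - <<'E'
from h import *
go(507,-240,60,0); snap('scene','s2.png',(290,180,450,310),4)
E
```

```text
clock: 29.45
position: [506.4, -238.4, 186.6]
ee_rot: [[0.0, 1.0, -0.002], [1.0, -0.0, 0.001], [0.001, -0.002, -1.0]]
contact_force: [-0.3, 0.1, -1.3]
grip_width: 52.9
grip_force: 15.0
3 x [-0.0011, 0.0004, 0.0844] [0, 0, np.float64(-0.0001)] from [ 506.4 -238.4  186.6] -0.02 tilt -1.0 t 29.45
```

View pics/s2.png

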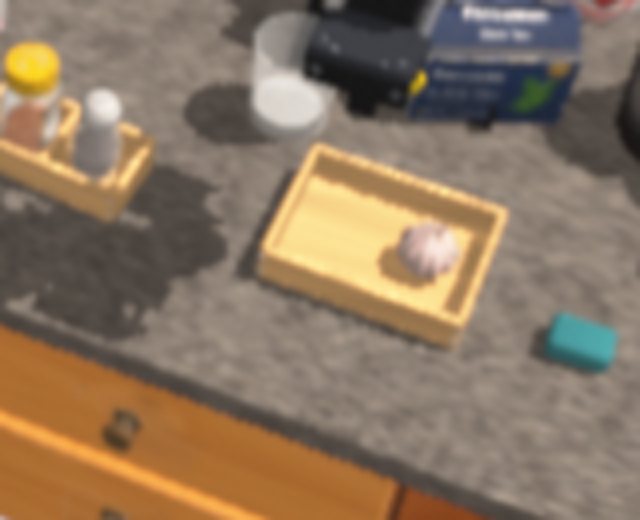

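Garlic sits in the tray at crop (428,248), and the jar and salt stand in the caddy. Next I lower the lemon.

```bash
python3 -m creep '[[[-0.003,0.001,0.09],[0,0,0],-1],[[0,0,0.09],[0,0,0],-1],[[0,0,0.07],[0,0,0],-1],[[0,0,0.06],[0,0,0],-1],[[0,0,0.023],[0,0,0],-1],[[0,0,0.003],[0,0,0],-1],[[0,0,0],[0,0,0],-1]]'; python3 -m creep '[[[0,0,0.002],[0,0,0],-1],[[0,0,0],[0,0,0],-1]]'
```

```text
clock: 30.38
position: [508.0, -240.8, 20.7]
ee_rot: [[-0.002, 1.0, 0.002], [1.0, 0.002, -0.001], [-0.001, 0.002, -1.0]]
contact_force: [0.7, -0.5, -0.2]
grip_width: 52.8
grip_force: 15.0
clock: 30.62
position: [507.7, -240.5, 19.5]
ee_rot: [[-0.002, 1.0, 0.001], [1.0, 0.002, -0.001], [-0.001, 0.001, -1.0]]
contact_force: [-0.7, -0.1, -1.6]
grip_width: 53.0
grip_force: 15.0
```

```bash
python3 -m creep '[[[0,0,0.007],[0,0,0],-1],[[0,0,0],[0,0,0],-1]]'; python3 -m creep '[[[0,0,0.002],[0,0,0],-1],[[0,0,0],[0,0,0],-1]]'; python3 -m creep '[[[0,0,0.002],[0,0,0],-1],[[0,0,0],[0,0,0],-1]]'
```

```text
clock: 30.88
position: [507.1, -240.1, 15.1]
ee_rot: [[-0.002, 1.0, -0.0], [1.0, 0.002, 0.0], [0.0, -0.0, -1.0]]
contact_force: [-0.4, -1.0, -0.3]
grip_width: 53.1
grip_force: 15.0
clock: 31.12
position: [507.3, -240.3, 14.2]
ee_rot: [[-0.002, 1.0, -0.0], [1.0, 0.002, 0.0], [0.0, -0.0, -1.0]]
contact_force: [-0.0, -0.6, -1.2]
grip_width: 52.9
grip_force: 15.0
clock: 31.38
position: [507.3, -240.2, 14.1]
ee_rot: [[-0.002, 1.0, 0.0], [1.0, 0.002, -0.0], [-0.0, 0.0, -1.0]]
contact_force: [-1.7, 1.2, 5.8]
grip_width: 53.0
grip_force: 15.0
```

```bash
python3 -m creep '[[[0,0,-0.001],[0,0,0],0.5],[[0,0,0],[0,0,0],0.5],[[0,0,0],[0,0,0],0.5],[[0,0,0],[0,0,0],0.5],[[0,0,-0.03],[0,0,0],0.5],[[0,0,-0.08],[0,0,0],0.6],[[0,0,-0.1],[0,0,0],1],[[0,0,-0.1],[0,0,0],1],[[-0.098,-0.0084,0],[0,0,0],1],[[-0.098,-0.0084,0],[0,0,0],1],[[-0.098,-0.0084,0],[0,0,0],1],[[-0.098,-0.0084,0],[0,0,0],1],[[-0.098,-0.0084,0],[0,0,0],1],[[0,0,0],[0,0,0],1],[[0,0,0],[0,0,0],1]]'
python3 - <<'E'
from h import *
s=ctrl.get_state();print(s['position'])
mt=model('wrist')
im=snap('wrist','w7.png')[:,:,::-1].copy()
for n in ['soap_cake_center','lemon_fruit_center','garlic_bulb_center']:
    for r in ctrl.look_for('wrist',n): print(n,round(r['score'],2),np.round(r['xyz'],1),proj('wrist',r['xyz'],mt).round())
hsv=cv2.cvtColor(im,cv2.COLOR_BGR2HSV)
m2=cv2.inRange(hsv,(85,120,50),(100,255,255));m2[240:]=0
n,l,st,ce=cv2.connectedComponentsWithStats(m2);i=1+st[1:,4].argmax();print(st[i],ce[i]);ys,xs=np.where(l==i)
P2=np.array([ray('wrist',(u,v),18,mt)[:2] for u,v in zip(xs,ys)],np.float32);print('soap',cv2.minAreaRect(P2))
E
```

```text
clock: 33.25
position: [486.4, -484.5, 169.0]
ee_rot: [[-0.002, 1.0, -0.0], [1.0, 0.002, 0.001], [0.001, -0.0, -1.0]]
contact_force: [0.3, 0.6, 0.2]
grip_width: 87.0
grip_force: 0.0
[ 486.42888701 -484.49658911  169.04252413]
soap_cake_center 0.88 [ 485.7 -442.8   26.6] [283. 157.]
garlic_bulb_center 0.95 [ 512.3 -325.7   36.6] [316.  16.]
[ 262  129   38   52 1754] [281.23261117 155.24515393]
soap ((483.3529052734375, -441.4927062988281), (34.533233642578125, 47.91030502319336), 1.767848014831543)
```

View pics/w7.png

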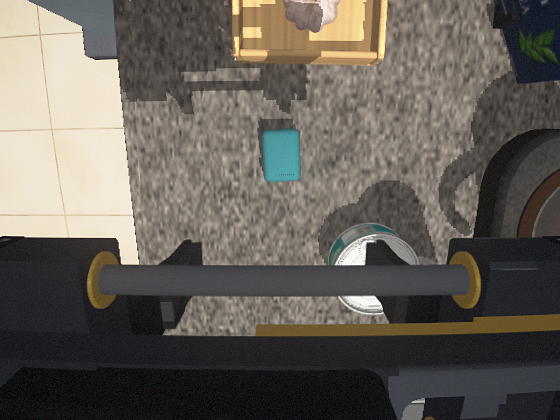

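The soap is at (281,155), nearly square with the tool. A tin stands at (373,268), so I check the clearance to it.

Run:
```python
from h import *
for z in (0,50,80): print(z,[ray('wrist',u,z).round(0)[:2] for u in [(372,224),(332,265),(418,258),(490,200)]])
go(483.5,-442,60,1.8)
```

```text
0 [array([ 581., -514.]), array([ 540., -561.]), array([ 634., -553.]), array([ 706., -487.])]
50 [array([ 566., -499.]), array([ 532., -539.]), array([ 612., -532.]), array([ 673., -476.])]
80 [array([ 558., -490.]), array([ 527., -526.]), array([ 599., -520.]), array([ 653., -470.])]
3 x [0.0278, -0.0021, 0.0727] [0, 0, np.float64(-0.0059)] from [ 487.2 -483.7  169.1] 0.21 tilt -1.0 t 33.45
```

```bash
python3 -m creep '[[[0.0288,-0.0021,0.0727],[0,0,-0.0059],1],[[0.0288,-0.0021,0.0727],[0,0,-0.0059],1],[[0.0288,-0.0021,0.0727],[0,0,-0.0059],1],[[0,0,0],[0,0,0],1],[[0,0,0.06],[0,0,0],1],[[0,0,0.05],[0,0,0],1],[[0,0,0],[0,0,0],1]]' 15
```

```text
clock: 34.33
position: [483.3, -442.2, 4.8]
ee_rot: [[-0.03, 1.0, -0.001], [1.0, 0.03, 0.001], [0.001, -0.001, -1.0]]
contact_force: [1.2, -0.9, 0.9]
grip_width: 87.0
grip_force: 0.0
```

```bash
python3 -m creep '[[[0.002,0,0.004],[0,0,0],1],[[0,0,0],[0,0,0],-1],[[0,0,0],[0,0,0],-1],[[0,0,0],[0,0,0],-1],[[0,0,0],[0,0,0],-1],[[0,0,0],[0,0,0],-1],[[0,0,0],[0,0,0],-1],[[0,0,0],[0,0,0],-1]]'; python3 -m creep '[[[0,0,-0.06],[0,0,0],-1],[[0,0,-0.1],[0,0,0],-1],[[0,0,-0.1],[0,0,0],-1],[[0,0,-0.1],[0,0,0],-1],[[0,0,0],[0,0,0],-1]]'
python3 - <<'E'
from h import *
go(485,240,185,1.7,start=([483.3,-441.2,182.8],1.7),mx=.092)
E
```

```text
clock: 35.33
position: [483.1, -441.1, 2.6]
ee_rot: [[-0.03, 1.0, -0.0], [1.0, 0.03, 0.0], [0.0, -0.0, -1.0]]
contact_force: [-1.4, 0.7, 0.8]
grip_width: 35.4
grip_force: 15.0
clock: 35.95
position: [485.2, -443.6, 187.9]
ee_rot: [[-0.03, 1.0, 0.007], [1.0, 0.03, -0.008], [-0.009, 0.006, -1.0]]
contact_force: [-0.4, -1.0, -1.1]
grip_width: 35.6
grip_force: 15.0
15 x [0.0908, 0.0029, -0.0003] [0, 0, 0.0] from [ 483.3 -441.2  182.8] 1.7 tilt -0.9999 t 35.95
```

Run:
```python
from h import *
go(556,268,185,1.7,start=([483.3,-441.2,182.8],1.7),mx=.096)
```

```text
15 x [0.0942, 0.0125, -0.0003] [0, 0, 0.0] from [ 483.3 -441.2  182.8] 1.7 tilt -0.9999 t 35.95
```

```bash
python3 -m creep '[[[0.0942,0.0125,0],[0,0,0],-1],[[0.0942,0.0125,0],[0,0,0],-1],[[0.0942,0.0125,0],[0,0,0],-1],[[0.0942,0.0125,0],[0,0,0],-1],[[0.0942,0.0125,0],[0,0,0],-1],[[0.0942,0.0125,0],[0,0,0],-1],[[0.0942,0.0125,0],[0,0,0],-1],[[0.0942,0.0125,0],[0,0,0],-1],[[0.0942,0.0125,0],[0,0,0],-1],[[0.0942,0.0125,0],[0,0,0],-1],[[0.0942,0.0125,0],[0,0,0],-1],[[0.0942,0.0125,0],[0,0,0],-1],[[0.0942,0.0125,0],[0,0,0],-1],[[0.0942,0.0125,0],[0,0,0],-1],[[0.0942,0.0125,0],[0,0,0],-1]]'
python3 -m creep '[[[0,0,0],[0,0,-0.108],-1],[[0,0,0],[0,0,-0.108],-1],[[0,0,0],[0,0,-0.108],-1],[[0,0,0],[0,0,-0.108],-1],[[0,0,0],[0,0,-0.108],-1],[[0,0,0],[0,0,-0.108],-1],[[0,0,0],[0,0,-0.108],-1],[[0,0,0],[0,0,-0.108],-1],[[0,0,0],[0,0,0],-1],[[0,0,0],[0,0,0],-1]]'
python3 - <<'E'
from h import *
mt=model('wrist')
im=snap('wrist','w8.png')[:,:,::-1].copy()
for r in ctrl.look_for('wrist','soap_tray'): print(round(r['score'],2),np.round(r['xyz'],1),proj('wrist',r['xyz'],mt).round())
hsv=cv2.cvtColor(im,cv2.COLOR_BGR2HSV)
m2=cv2.inRange(hsv,(29,150,60),(45,255,255));m2[240:]=0
n,l,st,ce=cv2.connectedComponentsWithStats(m2)
for i in range(1,n):
  if st[i,4]>800:
    print(st[i]);ys,xs=np.where(l==i)
    P2=np.array([ray('wrist',(u,v),26,mt)[:2] for u,v in zip(xs[::3],ys[::3])],np.float32);print(cv2.minAreaRect(P2))
E
```

```text
clock: 37.83
position: [554.7, 269.1, 181.0]
ee_rot: [[-0.03, 1.0, -0.003], [1.0, 0.03, -0.001], [-0.001, -0.003, -1.0]]
contact_force: [1.0, 0.5, -0.7]
grip_width: 35.0
grip_force: 15.0
clock: 39.08
position: [555.2, 267.7, 181.8]
ee_rot: [[-0.983, 0.185, -0.002], [0.185, 0.983, -0.0], [0.002, -0.001, -1.0]]
contact_force: [0.8, 1.2, -0.7]
grip_width: 35.7
grip_force: 15.0
0.98 [497.7 274.4   6.6] [280. 139.]
0.84 [518.1 419.9   4.7] [423. 133.]
[ 220  100  126   83 9951]
((500.4044494628906, 276.9419860839844), (117.4666976928711, 77.02542877197266), 79.34352111816406)
[ 381  103   83   67 4034]
((519.5054321289062, 410.494384765625), (49.85358428955078, 76.88752746582031), 5.58035135269165)
```

View pics/w8.png

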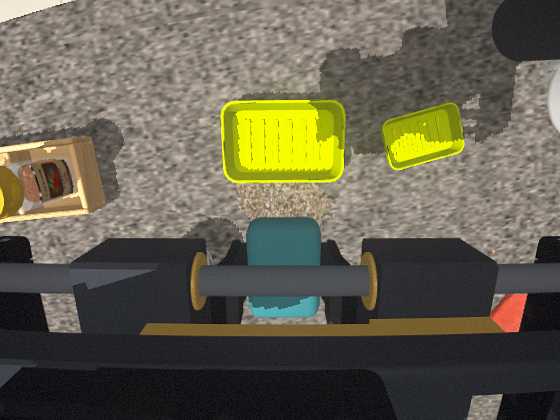

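The dish's rim is centred at (283,141) and square with the held soap, which is gripped flat at (283,265). The small dish is well clear.

Run:
```python
from h import *
go(500.5,277,100,79.4)
```

```text
2 x [0.0557, -0.001, 0.0823] [0, 0, np.float64(-0.0001)] from [555.5 267.8 182.3] 79.38 tilt -1.0 t 39.175
```

```bash
python3 -m creep '[[[0.0557,-0.001,0.0823],[0,0,0],-1],[[0.0557,-0.001,0.0823],[0,0,0],-1],[[0,0,0],[0,0,0],-1],[[0,0,0.06],[0,0,0],-1],[[0,0,0.06],[0,0,0],-1],[[0,0,0.05],[0,0,0],-1],[[0,0,0],[0,0,0],-1],[[0,0,0],[0,0,0],-1]]'; python3 -m creep '[[[0,0,0.006],[0,0,0],-1],[[0,0,0],[0,0,0],-1],[[0,0,0],[0,0,0],-1]]'
```

```text
clock: 40.17
position: [502.9, 277.5, 16.9]
ee_rot: [[-0.983, 0.183, 0.003], [0.183, 0.983, 0.001], [-0.003, 0.002, -1.0]]
contact_force: [-0.2, -0.3, -0.3]
grip_width: 35.4
grip_force: 15.0
clock: 40.55
position: [501.1, 277.1, 12.9]
ee_rot: [[-0.983, 0.183, 0.001], [0.183, 0.983, 0.0], [-0.001, 0.0, -1.0]]
contact_force: [0.1, -0.2, -1.0]
grip_width: 35.2
grip_force: 15.0
```

Grasped at TCP 2.6, so floor contact is expected at about 8.6.

```bash
python3 -m creep '[[[0,0,0.006],[0,0,0],-1],[[0,0,0],[0,0,0],-1],[[0,0,0],[0,0,0],-1]]'; python3 -m creep '[[[0,0,0.002],[0,0,0],-1],[[0,0,0],[0,0,0],-1]]'; python3 -m creep '[[[0,0,0.001],[0,0,0],-1],[[0,0,0],[0,0,0],-1]]'
```

```text
clock: 40.92
position: [500.7, 277.0, 9.3]
ee_rot: [[-0.983, 0.183, -0.0], [0.183, 0.983, -0.0], [0.0, -0.0, -1.0]]
contact_force: [-1.0, -0.3, -0.6]
grip_width: 35.2
grip_force: 15.0
clock: 41.18
position: [500.9, 277.1, 8.6]
ee_rot: [[-0.983, 0.183, 0.0], [0.183, 0.983, 0.0], [-0.0, 0.0, -1.0]]
contact_force: [-1.1, 0.7, 1.1]
grip_width: 35.3
grip_force: 15.0
clock: 41.42
position: [500.9, 277.1, 8.5]
ee_rot: [[-0.983, 0.183, 0.0], [0.183, 0.983, 0.0], [-0.0, 0.0, -1.0]]
contact_force: [-1.5, 0.4, 5.3]
grip_width: 35.8
grip_force: 15.0
```

```bash
python3 -m creep '[[[0,0,-0.001],[0,0,0],0.28],[[0,0,0],[0,0,0],0.28],[[0,0,0],[0,0,0],0.28],[[0,0,0],[0,0,0],0.28],[[0,0,-0.03],[0,0,0],0.28],[[0,0,-0.08],[0,0,0],0.3],[[0,0,-0.1],[0,0,0],1],[[0,0,-0.1],[0,0,0],1],[[-0.09,0,0],[0,0,0],1],[[0,0,0],[0,0,0],1],[[0,0,0],[0,0,0],1]]'
python3 - <<'E'
from h import *
a=snap('wrist','x.png'); b=snap('scene','y.png')
o=np.hstack([cv2.resize(a[60:260,150:450],(400,267)),cv2.resize(b[150:300,190:415],(400,267))])
cv2.imwrite('pics/final.png',o[:,:,::-1])
for c,n in [('wrist','soap_cake_center'),('scene','lemon_fruit_center'),('scene','garlic_bulb_center'),('scene','salt_center'),('scene','pepper_jar_center')]:
    for r in ctrl.look_for(c,n)[:2]: print(c,n,round(r['score'],2),np.round(r['xyz'],1))
E
```

```text
clock: 42.8
position: [544.1, 268.5, 163.5]
ee_rot: [[-0.983, 0.183, -0.002], [0.183, 0.983, -0.0], [0.001, -0.0, -1.0]]
contact_force: [-0.5, -0.2, 0.1]
grip_width: 86.4
grip_force: 0.0
wrist soap_cake_center 0.75 [500.6 279.4  28.6]
scene lemon_fruit_center 0.59 [ 494.1 -244.4   54.6]
scene lemon_fruit_center 0.2 [ 501.9 -313.9   37.9]
scene garlic_bulb_center 0.66 [ 503.5 -313.8   39.3]
scene salt_center 0.69 [476.2 -32.   60.8]
scene pepper_jar_center 0.54 [473.3  29.1  83.6]
```

View pics/final.png

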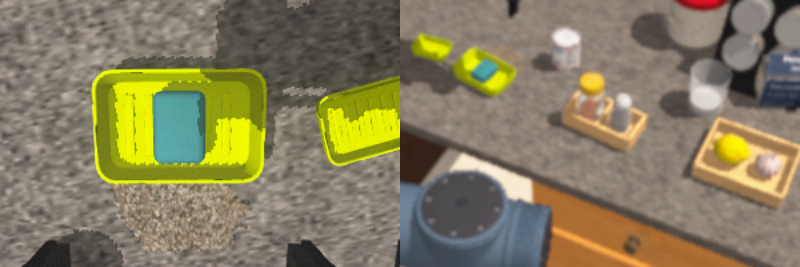

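The soap lies flat in the larger dish at (178,127). The jar and salt stand in the caddy at (592,95) and (622,112), and the lemon and garlic are in the tray at (732,150) and (767,163). Everything is released, so I'm handing in.

```bash
python3 -c "
from bench import ctrl
print(ctrl.close_job())"
```

```text
the job is handed in; nothing more can be done
None
```

All five things are in their places, released and at rest in the last pictures, and the job was handed in at about 43 s of the 136 s allowed; no verdict came back.

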